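# Dock the loaded tube rack and turn its bay tag over

## Task

One of the two tube racks in front of the rack dock is loaded with test tubes. Push that rack along the bench, without gripping or lifting it, into the bay behind it until it stands square against the back stop; then, with your fingertips, flip the hinged tag above that bay right over, away from you, and press it down flat so that its solid disc shows instead of the open ring. Leave the empty rack, the other bay's tag and everything else alone.

Things in the scene. Friction and masses are not known exactly. Their poses are not given: they have to be found in the camera images.
- dock: Sheet-steel rack dock fixed to the bench, two bays side by side. Origin: on the bench, midway between the bays, at the front face of the back stop (410 mm wide, 60 mm high plate); x away from the robot into the stop, y left, z up. Bay centres at y = +106 (left) and -106 mm (right); 192 mm between their 35 mm high guides, which run 30 mm forward from the stop, then flare to 52 mm.
- full_rack: Aluminium tube rack with twelve pale test tubes (fixed, middle and far rows), 102 (its x) by 184 (y) by 78 mm high, tube tops to 109 mm; loose, 0.45 to 0.75 kg. Long sides are closed sheet over the full height. Origin: centre of underside; x points into the bay. Starts 40 to 70 mm short of home before the left or right bay; seated, its origin is 51 mm before the stop (dock x = -51 mm).
- empty_rack: The same rack without tubes, in front of the other bay. Origin: centre of its underside. Must stay where it is.
- left_tag (a joint): Tag above the left bay: 0 = flat towards the robot, open ring up; 1.57 = upright; 3.14 = flat away from the robot, solid disc up (0 and 3.14 are stops). Hinge friction, 0.02 N m, holds it at any angle; starts at 0 to 0.2. White plate 4 mm thick, 48 mm wide, 6 mm bead on its free edge 59 mm from the axis; its outer 25 mm overhang the post's T top, so a fingertip fits under.
- right_tag (a joint): The same for the tag above the right bay.
- left_tag_hinge (a point): Middle of the left tag's hinge axis, fixed on the dock at its x = +30, y = +106, z = 180 mm; the axis runs along the dock's y. It stands on a 40 mm wide post behind the stop whose T top, a plate 66 mm long (dock x) and 40 mm wide centred under the hinge, has its top face 5.5 mm below the axis; the tag lies on its front or rear half.
- right_tag_hinge (a point): The same for the right tag, at the dock's y = -106 mm.
- left_tag_tab (a point): Middle of the free edge of the left bay's tag, 58 mm from its hinge axis, in the tag's mid-plane; moves with the tag.
- right_tag_tab (a point): The same for the right bay's tag.
- sample_jar: Clear sample jar, 46 mm across, 80 mm high, to the right of the dock; leave alone. Origin: centre of its underside.
- fluted_cup: Violet-tinted fluted cup, 47 mm across, 58 mm high, to the right; leave alone. Origin: centre of its underside.
- timer: White round mechanical timer, 70 mm across, 53 mm high, to the left; leave alone. Origin: centre of its underside.

How it is judged:
By the outcome, as a careful person would: the job done as asked, in the order asked, and still so for the second after the job is handed in, with the robot touching nothing.
It also fails if it takes over 58 s, if anything falls off the work surface, if the arm or the gripper's body presses on something with over 40 N, if the wrist force passes 120 N, or if a joint passes its speed limit or range.

## Robot

A 6-joint arm with a two-finger parallel gripper is mounted at the origin on a cart in front of the work surface, level with it; the furniture and walls round the work are solid. World frame = base frame: x ahead of the robot, y to its left, z up, the work surface at z = 0. Lengths are in mm, angles in rad, forces in N, time in s.
With the tool pointing down it reaches from about 250 to 775 mm from the base axis. Payload 4 kg.
Tool frame: the origin (TCP) lies on the centre line of the jaws, within the pads' length; the fingertips stand 17 mm ahead of it and the grasp point (between the pads) lies 2 mm behind it (tcp_to_tips is the distance from the TCP to the fingertips, in mm); z points along the fingers, y is the line along which they close (so a half turn about z gives the same grasp; the last joint's range is limited). The gripper opens to 85 mm and grips with 20 to 120 N. Pads are 22 mm wide; open, the fingers measure 114 mm over their backs; the gripper's body (76 mm by 85 mm) begins 54 mm behind the grasp point. The pads swing forward as they close: fully open they stand 13 mm farther back than shut.
Start: joints at [1.208, 0.087, 1.371, -0, 1.684, -0.103], TCP at [141.296, 531.556, 248.341] pointing down, gripper open.
Joint ranges: [-3.1, 3.1], [-0.76, 2.03], [0.27, 2.55], [-1.08, 4.22], [0.17, 2.65], [-2.57, 2.57]. Speed limits (rad/s): [2.79, 2.79, 3.14, 3.14, 3.14, 3.14].

## Interface

Orientations are given as a unit quaternion [x, y, z, w].
In Python, from cell import * gives the robot as it stands. The module is installed in compiled form; this text tells all that it offers.
- The arm moves only by the shell command python3 -m handwheel 'ROWS'. ROWS is JSON, a list of rows, each a list of 5 numbers: the shift along the world's x, y, z in m, then the turn about the world's z in degrees, then the closure, from -1 (fully open) to 1 (shut). A call has 1 to 10 rows; each row shifts and turns the commanded pose from where the row before left it; what a row does not reach is not made up. A row lasts 1/10 s, in which the tool goes at most 50 mm and 8.59 degrees, less where a joint would pass 70% of its speed; a pose out of reach is approached as far as the arm can. A call with a gripper value outside its range is refused whole. The fingers move at their own pace and stop on an object; the grip force is fixed at half the most. Time passes only in rows, so rows that do not move let the fingers close. It gives the time, the measured TCP pose, the force, the opening and the grip force at its end, in the units of the state.
- sense(): the state, without advancing time (a new reading comes with each control period).
- camera(name): name is "scene" or "top" or "wrist"; returns a dict with "frame" (420x560x3 uint8, red, green, blue), "z_map" (420x560 float32, mm along the optical axis (not along the pixel's ray), 0 where there is no reading), "vertical_fov" (degrees; the focal length in pixels is half the picture's height over the tangent of half this angle, whatever the lens; pixels are square), "cx", "cy" (the principal point, pixels), "xyz" and "rotation" of the camera in the world. Camera axes: x right, y up, looking along -z (the intrinsics and any distortion apply to the point x, -y, -z); pixel columns grow to the right and rows downward; lengths in mm; the calibration is good to about 2 mm. A picture is of the moment at which its call begins.
- finish_job(): hands the job in; it is judged then, once.
The state is a dict: "clock": time; "q": joint angles; "joint_velocities": joint speeds; "joint_torque": joint torques, N m; "position": TCP position; "orientation": TCP orientation; "wrist_force": force on the tool from outside, world axes, zero at the start; "moment": the same for the moment, N m; "width": opening from 0.0 (shut) to 1.0 (fully open); "gripper_force": force on a finger pad.
Only numpy, scipy, OpenCV 4.12 (cv2) and the standard library are available. Lean on these libraries where they do the work, as an engineer would, in place of code of your own. Each camera call takes 0.05 s, during which the arm holds its last target. There are 200 camera calls.

## Working session

There is one attempt and no reset: what is moved stays moved. The work goes in short steps, Python scripts to look and compute and a shell command to move; the robot and the scene stay as the last step left them, time stands still between calls to the robot, and variables do not carry over. Pictures are saved under pics/ and viewed, at most 10 in all, crops included, and the job is handed in when it is done.

```bash
mkdir -p pics; cat > h.py <<'E'
from cell import *
import numpy as np, cv2
def cloud(c):
    h,w=c["z_map"].shape; f=h/2/np.tan(np.radians(c["vertical_fov"])/2)
    v,u=np.mgrid[0:h,0:w]; z=c["z_map"].astype(float)
    P=np.stack([(u-c["cx"])/f*z,-(v-c["cy"])/f*z,-z],-1)
    W=P@np.array(c["rotation"]).T+np.array(c["xyz"]); W[z==0]=np.nan
    return W
E
python3 - <<'E'
from h import *
a=[]
for n in("scene","top"):
    c=camera(n); print(n,{k:v for k,v in c.items() if k not in("frame","z_map")}); np.savez("/tmp/"+n,**c)
    cv2.imwrite(f"pics/{n}0.png",cv2.cvtColor(c["frame"],cv2.COLOR_RGB2BGR))
print(sense())
E
```

```text
scene {'vertical_fov': 47.17355826617641, 'cx': 277.6894851239087, 'cy': 206.49165698864363, 'xyz': array([-121.58034333, -759.10049367, 1090.84513952]), 'rotation': array([ 0.36139441, -0.13317625, -0.30905039,  0.86956657])}
top {'vertical_fov': 56.82911185509405, 'cx': 267.9123278047688, 'cy': 212.48329774422416, 'xyz': array([ 304.69207896,    2.92679952, 1342.00469841]), 'rotation': array([-0.06566232,  0.05836127,  0.70668724, -0.70205097])}
{'clock': 0.1, 'q': array([ 1.20789296e+00,  8.79127035e-02,  1.37215055e+00, -5.04833313e-06,
        1.68361958e+00, -1.03101374e-01]), 'joint_velocities': array([-0.00213045, -0.00206772, -0.00223633,  0.00122513, -0.00290698,
        0.00073066]), 'joint_torque': array([ 1.70507425e-03, -3.53013754e+01, -3.14219391e+01, -2.23739312e-04,
        7.90819555e-03,  8.23538272e-06]), 'position': array([141.14150449, 531.13448352, 247.21481519]), 'orientation': array([ 1.29536182e-01,  9.91574145e-01, -1.01742903e-03, -2.38870616e-04]), 'wrist_force': array([0.47285319, 0.22157925, 0.04357724]), 'moment': array([ 0.01082514, -0.03510896, -0.07336233]), 'gripper_force': 0.0, 'width': 0.9990060265722529}
```

View pics/scene0.png

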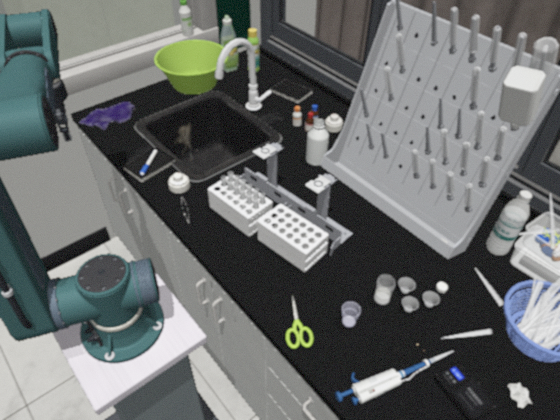

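View pics/top0.png

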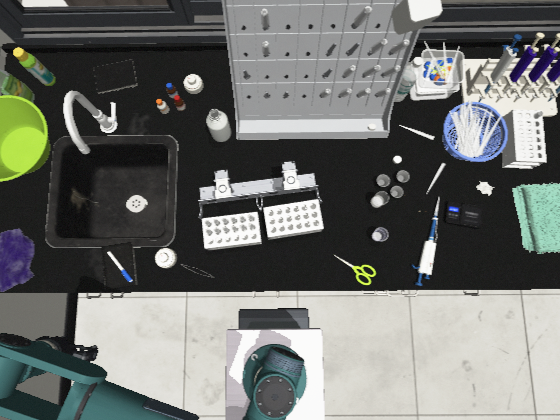

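The left rack (scene 240,203; top 230,231) has tubes standing up. The right one (scene 293,235; top 293,218) shows open holes. The tags are at top (222,183) and (291,172). Next I'll turn these into positions.

```bash
sed -i 's/np.array(c\["rotation"\]).T/Rotation.from_quat(c["rotation"]).as_matrix().T/; 2a from scipy.spatial.transform import Rotation' h.py
python3 - <<'E'
from h import *
def rect(n,P,m):
    p=P[m][:,:2].astype(np.float32)
    r=cv2.minAreaRect(p); print(n,m.sum(),np.round(r[0],1),np.round(r[1],1),round(r[2],2),'z',np.round(np.percentile(P[m][:,2],[5,50,95]),1))
for n in("top","scene"):
    c=dict(np.load(f"/tmp/{n}.npz")); P=cloud(c); g=c["frame"].min(-1)
    m0=np.isfinite(P[...,2]);
    print(n,'bench z',np.nanmedian(P[...,2][(np.abs(P[...,0]-400)<40)]))
    x,y,z=P[...,0],P[...,1],P[...,2]
    roi=m0&(x>300)&(x<750)&(np.abs(y)<330)
    for nm,lo,hi in(("racktop",70,86),("tubes",100,116),("tag",172,215),("stop",50,64)):
        m=(roi&(z>lo)&(z<hi)&(g>70)).astype(np.uint8)
        k,l,s,_=cv2.connectedComponentsWithStats(m)
        for i in range(1,k):
            if s[i,4]>(25 if nm!="tubes" else 8): rect(f"{nm} px{s[i,:4]}",P,l==i)
# top-plate ray cast of white blobs
c=dict(np.load("/tmp/top.npz"));P=cloud(c)
for u,v in((230,231),(293,218),(222,183),(291,172),(222,175),(290,163),(222,190)): print(u,v,P[v,u].round(1))
im=cv2.cvtColor(c["frame"],cv2.COLOR_RGB2BGR)[150:260,185:345]
cv2.imwrite("pics/c1.png",cv2.resize(im,None,fx=5,fy=5,interpolation=cv2.INTER_CUBIC))
E
```

```text
top bench z 0.9992166350193656
racktop px[263 199  60  38] 1113 [511.8 -65.6] [101.8 184.3] 8.37 z [73.6 78.  82.2]
racktop px[202 212  58  37] 1124 [473.1 139.7] [101.3 184.2] 6.79 z [73.4 77.7 82. ]
tubes px[248 215   5   5] 11 [509.5  73.1] [14.7 12.7] 0.21 z [102.8 108.6 112.3]
tubes px[231 217   5   6] 9 [503.6 126.3] [14.2 11.6] 26.02 z [102.  107.6 110.3]
tubes px[239 216   6   5] 13 [506.  100.1] [16.4 13.4] 88.08 z [104.9 109.2 112.8]
tubes px[204 220   6   6] 11 [493.1 213.7] [15.4 13.7] 45.19 z [101.1 105.4 109.2]
tubes px[249 223   5   6] 12 [481.4  69.6] [16.5 13. ] 0.6 z [103.  108.8 111.6]
tubes px[223 227   5   5] 13 [471.3 153.4] [14.5 13.5] 3.98 z [100.4 107.3 110.1]
tubes px[231 226   6   5] 12 [475.  125.3] [17.1 13.6] 45.58 z [101.1 107.1 109.4]
tag px[281 161  19  29] 369 [628.7 -52.2] [93.2 47.9] 7.4 z [173.3 181.9 186.9]
tag px[213 170  18  29] 368 [602.6 158. ] [91.7 47.5] 7.7 z [173.1 183.  187.9]
stop px[299 185  19   4] 32 [ 621.8 -121.2] [ 4.6 62.2] 6.91 z [52.1 58.  63.2]
stop px[228 189  59   9] 89 [600.6  52.3] [  5.3 198.6] 6.82 z [51.2 57.1 62.7]
sto
[... 1651 characters left out ...]
.4 z [173.8 183.9 188.8]
tag px[305 173  32  20] 326 [626.1 -52.7] [95.3 49.3] 7.39 z [173.9 183.4 187.1]
stop px[244 168  98  66] 344 [600.3  49.5] [ 11.1 409.7] 6.7 z [50.6 56.6 62.5]
stop px[267 174  10   8] 29 [613.5 159.1] [ 7.2 39.8] 11.5 z [52.1 57.9 63.6]
stop px[208 193  41  33] 120 [423.6 134.1] [  7.2 182.5] 6.41 z [51.  57.3 63.5]
stop px[316 206  11   9] 35 [639.3 -50.6] [ 9.3 37.1] 14.42 z [50.7 56.2 62.9]
stop px[258 225  48  36] 159 [461.8 -73.3] [  7.2 183.1] 8.13 z [50.9 57.  63.5]
230 231 [469.  140.9  72.2]
293 218 [510.  -67.2  78. ]
222 183 [603.3 155.  184.4]
291 172 [639.2 -58.1 174.6]
222 175 [630.6 156.3 177.5]
290 163 [669.7 -55.6 170.4]
222 190 [580.9 154.5 185.7]
```

View pics/c1.png

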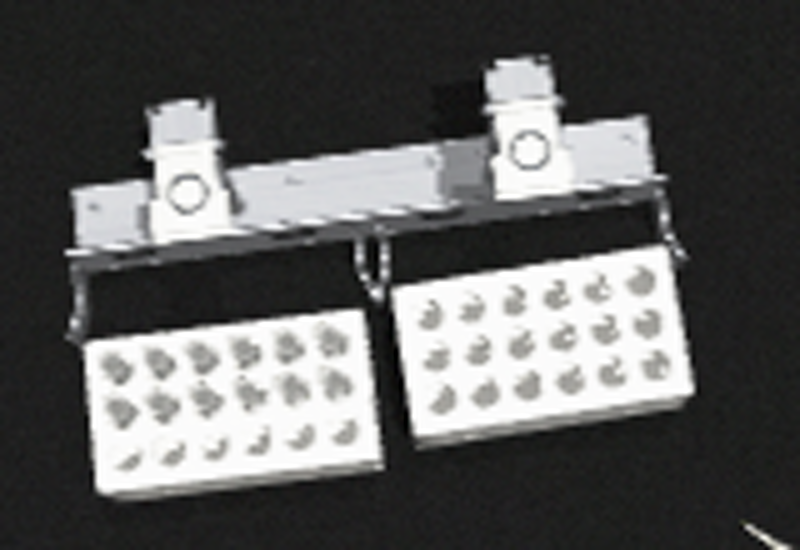

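Dock yaw is about 6.9° and its origin is about (599, 51), which the stop and the tags both support. The rack needs about 64 mm of travel along dock x. I'll straddle-push with the fingers open and square to the rack, low on its near face.

```bash
python3 -m handwheel '[[0.0245,-0.040,0,2.2,-1],[0.0245,-0.040,0,2.2,-1],[0.0245,-0.040,0,2.2,-1],[0.0245,-0.040,0,2.2,-1],[0.0245,-0.040,0,2.2,-1],[0.0245,-0.040,0,2.2,-1],[0.0245,-0.040,0,2.2,-1],[0.0245,-0.040,0,2.2,-1],[0.0245,-0.040,0,2.2,-1],[0.0245,-0.040,0,2.0,-1]]'
```

```text
clock: 1.1
position: [386.7, 129.7, 248.1]
orientation: [-0.061, 0.998, 0.0, 0.0]
wrist_force: [1.0, 0.3, 0.4]
width: 0.997
gripper_force: 0.0
```

```bash
python3 -m handwheel '[[0,0,-0.045,0,-1],[0,0,-0.045,0,-1],[0,0,-0.045,0,-1],[0,0,-0.04,0,-1],[0,0,-0.028,0,-1],[0,0,0,0,-1]]'
python3 - <<'E'
from h import *
for n in("wrist",):
    c=camera(n); cv2.imwrite("pics/w1.png",cv2.cvtColor(c["frame"],cv2.COLOR_RGB2BGR))
E
```

```text
clock: 1.7
position: [382.0, 130.6, 40.6]
orientation: [-0.06, 0.998, -0.001, -0.006]
wrist_force: [0.3, -0.3, -0.2]
width: 0.998
gripper_force: 0.0
```

View pics/w1.png

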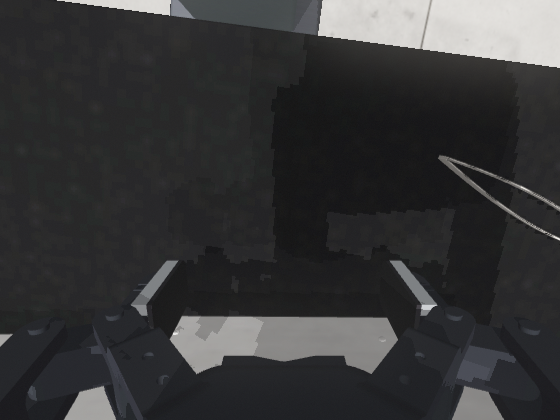

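The wrist view shows both fingers (150,290 and 410,290) clear, with the rack face ahead (rows 320+). Now the push.

```bash
python3 -m handwheel '[[0.012,0.0014,0.003,0,-1],[0.010,0.0012,0,0,-1],[0.006,0.0007,0,0,-1],[0.006,0.0007,0,0,-1],[0.006,0.0007,0,0,-1],[0.007,0.0008,0,0,-1],[0.007,0.0008,0,0,-1],[0.007,0.0008,0,0,-1],[0.006,0.0007,0,0,-1],[0.004,0.0005,0,0,-1]]'
python3 - <<'E'
from h import *
c=camera("top");P=cloud(c);x,y,z=P[...,0],P[...,1],P[...,2];g=c["frame"].min(-1)
m=(z>70)&(z<86)&(x>400)&(x<600)&(y>35)&(y<260)&(g>70)
k,l,s,_=cv2.connectedComponentsWithStats(m.astype(np.uint8))
i=1+np.argmax(s[1:,4]); print(cv2.minAreaRect(P[l==i][:,:2].astype(np.float32)))
E
```

```text
clock: 2.75
position: [457.9, 139.9, 48.3]
orientation: [-0.06, 0.998, 0.0, -0.0]
wrist_force: [-4.5, -0.8, 3.8]
width: 1.001
gripper_force: 2.1
((518.4415283203125, 144.82736206054688), (101.17837524414062, 183.8829345703125), 6.751973628997803)
```

```bash
python3 -m handwheel '[[0.005,0.0006,0,0,-1],[0.005,0.0006,0,0,-1],[0.003,0.0004,0,0,-1],[0.002,0.0002,0,0,-1],[0,0,0,0,-1]]'; python3 -m handwheel '[[0.001,0.0001,0,0,-1],[0.001,0.0001,0,0,-1]]'; python3 -m handwheel '[[0.001,0.0001,0,0,-1],[0.0,0.000,0,0,-1]]'
```

```text
clock: 3.3
position: [472.8, 141.7, 48.2]
orientation: [-0.06, 0.998, 0.0, 0.0]
wrist_force: [-1.0, 0.4, -0.7]
width: 1.0
gripper_force: 0.5
clock: 3.5
position: [474.1, 141.9, 48.2]
orientation: [-0.06, 0.998, 0.0, -0.0]
wrist_force: [-2.4, -0.4, -1.0]
width: 0.999
gripper_force: 1.3
clock: 3.7
position: [475.4, 142.0, 48.2]
orientation: [-0.06, 0.998, 0.0, 0.0]
wrist_force: [-0.9, -1.0, -0.3]
width: 1.0
gripper_force: 0.9
```

```bash
python3 -m handwheel '[[0.001,0.0001,0,0,-1],[0,0,0,0,-1]]'; python3 -m handwheel '[[0.001,0.0001,0,0,-1],[0,0.000,0,0,-1]]'; python3 -m handwheel '[[0.001,0.0001,0,0,-1],[0.0,0.000,0,0,-1]]'
```

```text
clock: 3.9
position: [476.0, 142.1, 48.3]
orientation: [-0.06, 0.998, 0.0, -0.0]
wrist_force: [-4.0, 0.8, 1.3]
width: 0.998
gripper_force: 1.8
clock: 4.1
position: [475.9, 142.1, 48.2]
orientation: [-0.06, 0.998, 0.0, -0.002]
wrist_force: [-8.4, -0.3, 2.7]
width: 0.997
gripper_force: 3.6
clock: 4.3
position: [475.9, 142.1, 48.2]
orientation: [-0.06, 0.998, -0.0, -0.003]
wrist_force: [-10.8, -1.5, 5.0]
width: 0.996
gripper_force: 5.3
```

The position has stalled and force is rising, so the rack is on the stop. One firmer nudge to square it, then back off and rise.

```bash
python3 -m handwheel '[[0.002,0.0002,0,0,-1],[0.001,0.000,0,0,-1],[0,0,0,0,-1]]'; python3 -m handwheel '[[-0.015,-0.002,0,0,-1],[-0.03,-0.0035,0,0,-1],[-0.02,-0.0025,0.02,0,-1],[0,0,0.045,0,-1],[0,0,0.045,0,-1],[0,0,0.045,0,-1],[0,0,0.045,0,-1],[0,0,0,0,-1]]'
python3 - <<'E'
from h import *
for n in("top","scene"):
    c=camera(n);P=cloud(c);x,y,z=P[...,0],P[...,1],P[...,2];g=c["frame"].min(-1)
    def big(m,t):
        k,l,s,_=cv2.connectedComponentsWithStats((m&(g>70)).astype(np.uint8))
        i=1+np.argmax(s[1:,4]); p=P[l==i]; print(n,t,cv2.minAreaRect(p[:,:2].astype(np.float32)),np.percentile(p[:,2],[2,98])); return p
    big((z>70)&(z<86)&(x>400)&(x<585)&(y>35)&(y<260),"rack")
    p=big((z>170)&(z<215)&(x>540)&(x<680)&(y>100)&(y<220),"tag")
    d=(p[:,:2]-[599.5,50.8])@np.array([[.9928,-.1201],[.1201,.9928]])
    for a in range(-36,70,10):
        q=(d[:,0]>=a)&(d[:,0]<a+10); print(a,q.sum(),p[q,2].mean().round(1) if q.any() else '',d[q,1].mean().round(1) if q.any() else '')
E
```

```text
clock: 4.6
position: [475.8, 142.1, 48.2]
orientation: [-0.06, 0.998, -0.0, -0.007]
wrist_force: [-19.8, -1.9, 12.6]
width: 0.999
gripper_force: 10.3
clock: 5.4
position: [420.5, 135.1, 257.4]
orientation: [-0.06, 0.998, 0.001, 0.01]
wrist_force: [-0.2, -0.3, 0.7]
width: 1.0
gripper_force: 0.0
top rack ((536.553466796875, 146.6855010986328), (93.41707611083984, 189.34461975097656), 1.172393798828125) [71.42540518 83.16109443]
top tag ((603.25927734375, 157.67556762695312), (92.35148620605469, 47.73040008544922), 7.205500602722168) [171.22518521 189.56555835]
-36 22 186.1 106.5
-26 49 186.3 105.2
-16 46 184.3 105.7
-6 46 183.7 104.9
4 39 182.0 103.7
14 37 181.9 104.8
24 45 181.9 106.1
34 33 174.6 105.0
44 35 174.8 105.8
54 28 174.6 107.7
64 0  
scene rack ((530.6261596679688, 146.7755584716797), (97.10115051269531, 188.29525756835938), 6.786312580108643) [71.20350816 84.89175395]
scene tag ((601.1236572265625, 158.37745666503906), (96.53834533691406, 49.51225280761719), 8.18919563293457) [172.39718887 189.95276546]
-36 25 187.6 104.1
-26 30 186.6 104.4
-16 31 186.4 105.1
-6 30 184.4 103.7
4 28 183.2 101.2
14 27 181.6 99.3
24 35 181.7 102.2
34 9 175.9 98.5
44 31 175.7 106.9
54 19 176.1 102.4
64 0
```

```bash
python3 -m handwheel '[[0.04,0.005,0,0,-1],[0.04,0.005,0,0,-1],[0.04,0.005,0,0,-1],[0.03,0.003,-0.01,0,-1],[0,0,-0.005,0,-1],[0,0,0,0,-1]]'
python3 - <<'E'
from h import *
c=camera("wrist"); cv2.imwrite("pics/w2.png",cv2.cvtColor(c["frame"],cv2.COLOR_RGB2BGR))
E
```

```text
clock: 6.1
position: [565.4, 152.2, 229.3]
orientation: [-0.06, 0.998, -0.0, -0.003]
wrist_force: [-0.1, -1.0, 0.1]
width: 1.002
gripper_force: 0.0
```

View pics/w2.png

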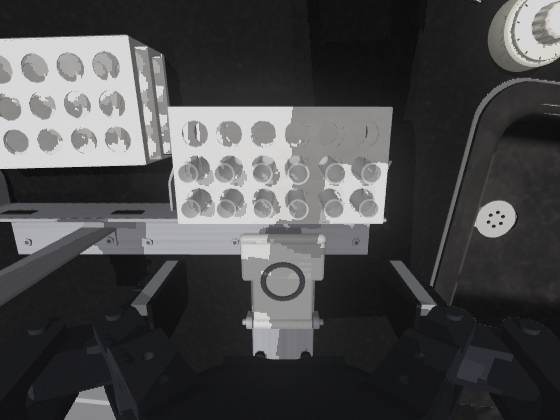

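The wrist view shows the tag (ring at 283,281) centred between the fingers (mid column ~286). The full rack is square on the stop line (row ~222). Now I'll descend around the tag and grip its side edges lightly.

```bash
python3 -m handwheel '[[0.005,0.0006,-0.015,0,-1],[0,0,-0.015,0,-1],[0,0,-0.014,0,-1],[0,0,0,0,-1],[0,0,0,0,-1]]'
```

```text
clock: 6.65
position: [570.7, 153.0, 188.6]
orientation: [-0.06, 0.998, -0.0, -0.001]
wrist_force: [0.5, -0.1, -0.0]
width: 0.997
gripper_force: 0.0
```

```bash
python3 -m handwheel '[[0,0,-0.004,0,-0.6],[0,0,0,0,-0.3],[0,0,0,0,-0.1],[0,0,0,0,-0.1],[0,0,0,0,-0.1],[0,0,0,0,-0.1]]'
```

```text
clock: 7.25
position: [571.4, 152.5, 185.7]
orientation: [-0.06, 0.998, -0.0, 0.0]
wrist_force: [-0.8, -3.1, 0.5]
width: 0.554
gripper_force: 20.9
```

```bash
python3 -m handwheel '[[0.0005,0.0001,0.005,0,-0.1],[0.002,0.0002,0.0066,0,-0.1],[0.0025,0.0003,0.0055,0,-0.1],[0.003,0.0003,0.005,0,-0.1],[0.0038,0.0005,0.0046,0,-0.1],[0.0042,0.0005,0.0042,0,-0.1],[0,0,0,0,-0.1]]'
```

```text
clock: 7.95
position: [587.2, 154.4, 216.9]
orientation: [-0.06, 0.998, -0.001, -0.001]
wrist_force: [-1.5, -4.8, -0.9]
width: 0.556
gripper_force: 17.9
```

```bash
python3 -m handwheel '[[0.005,0.0006,0.0035,0,-0.1],[0.005,0.0006,0.0029,0,-0.1],[0.0056,0.0007,0.002,0,-0.1],[0.0058,0.0007,0.0016,0,-0.1],[0.006,0.0007,0.0006,0,-0.1],[0.0059,0.0007,-0.0001,0,-0.1],[0.0058,0.0007,-0.001,0,-0.1],[0.0058,0.0007,-0.0016,0,-0.1],[0,0,0,0,-0.1]]'
python3 - <<'E'
from h import *
c=camera("scene"); im=cv2.cvtColor(c["frame"],cv2.COLOR_RGB2BGR)[100:240,190:370]
cv2.imwrite("pics/s3.png",cv2.resize(im,None,fx=4,fy=4,interpolation=cv2.INTER_CUBIC))
E
```

```text
clock: 8.85
position: [633.0, 161.5, 224.6]
orientation: [-0.061, 0.998, 0.001, 0.001]
wrist_force: [0.6, 0.4, -1.2]
width: 0.551
gripper_force: 0.0
```

View pics/s3.png

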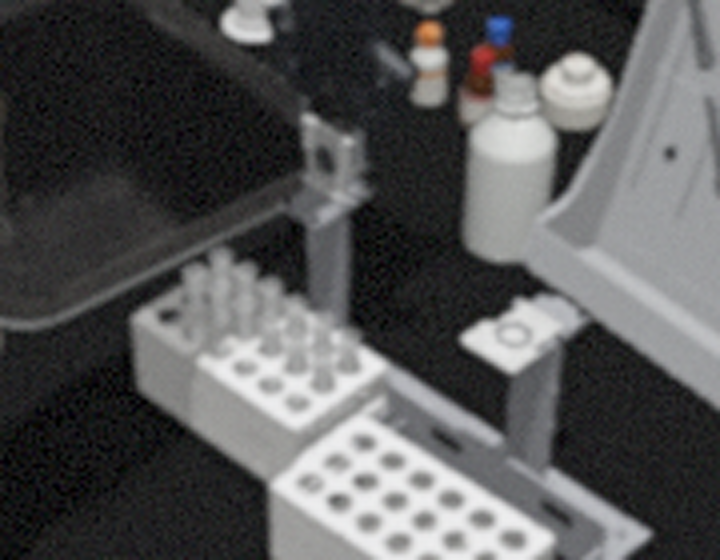

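The tag slipped out of the pads upright, with the solid disc now facing the robot (crop 325,158). I'll open, retreat to the front, shut the fingers and push it over.

```bash
python3 -m handwheel '[[0,0,0,0,-0.6],[0,0,0,0,-1],[0,0,0,0,-1],[-0.03,-0.0036,0.005,0,-1],[-0.03,-0.0036,0,0,-1],[0,0,0,0,1],[0,0,0,0,1],[0,0,0,0,1],[0,0,0,0,1],[0,0,0,0,1]]'
python3 - <<'E'
from h import *
c=camera("scene"); P=cloud(c);x,y,z=P[...,0],P[...,1],P[...,2]
m=(z>176)&(z<250)&(c["frame"].min(-1)>70)&(abs(x-617)<70)&(abs(y-159)<40)
d=(P[m][:,:2]-[616.8,159])@np.array([.9928,.1201]);Z=P[m][:,2]
for a in range(176,250,10):
    q=(Z>=a)&(Z<a+10); print(a,q.sum(),np.median(d[q]).round(1) if q.any() else '')
E
```

```text
clock: 9.9
position: [572.9, 153.2, 229.0]
orientation: [-0.06, 0.998, 0.0, -0.0]
wrist_force: [-0.2, 0.4, 0.4]
width: 0.146
gripper_force: 0.0
176 79 -3.7
186 26 -2.0
196 14 -3.8
206 11 -4.4
216 26 -4.9
226 22 -4.5
236 17 -54.6
246 3 -56.3
```

```bash
python3 -m handwheel '[[0.01,0.0012,-0.004,0,1],[0.01,0.0012,0,0,1],[0.008,0.001,0,0,1],[0.008,0.001,0,0,1],[0.008,0.001,0,0,1],[0.008,0.001,0,0,1],[0.008,0.001,0,0,1],[0.007,0.0008,0,0,1],[0.006,0.0007,0,0,1],[0,0,0,0,1]]'
```

```text
clock: 10.95
position: [646.0, 162.1, 225.0]
orientation: [-0.06, 0.998, 0.0, 0.0]
wrist_force: [0.1, -0.3, -0.1]
width: 0.0
gripper_force: 0.0
```

```bash
python3 -m handwheel '[[0.006,0.0007,-0.004,0,1],[0.006,0.0007,-0.004,0,1],[0,0,-0.005,0,1],[0,0,-0.005,0,1],[0,0,-0.003,0,1],[0,0,0,0,1]]'; python3 -m handwheel '[[0,0,-0.002,0,1],[0,0,-0.001,0,1],[0,0,0,0,1]]'; python3 -m handwheel '[[0,0,-0.001,0,1],[0,0,0,0,1]]'
```

```text
clock: 11.55
position: [656.7, 163.4, 203.1]
orientation: [-0.06, 0.998, -0.0, -0.001]
wrist_force: [0.9, -0.1, 0.6]
width: -0.001
gripper_force: 0.0
clock: 11.85
position: [657.2, 163.5, 201.2]
orientation: [-0.06, 0.998, 0.0, 0.0]
wrist_force: [0.9, -0.0, -0.7]
width: 0.003
gripper_force: 0.0
clock: 12.05
position: [657.2, 163.5, 200.2]
orientation: [-0.06, 0.998, 0.0, 0.0]
wrist_force: [0.0, 0.5, 0.3]
width: 0.001
gripper_force: 0.1
```

```bash
python3 -m handwheel '[[0,0,-0.001,0,1],[0,0,0,0,1]]'; python3 -m handwheel '[[0,0,-0.001,0,1],[0,0,0,0,1]]'; python3 -m handwheel '[[0,0,-0.001,0,1],[0,0,0,0,1]]'; python3 -m handwheel '[[0,0,-0.001,0,1],[0,0,0,0,1]]'
```

```text
clock: 12.25
position: [657.2, 163.5, 199.1]
orientation: [-0.06, 0.998, 0.0, 0.0]
wrist_force: [1.4, -0.5, -0.9]
width: -0.001
gripper_force: 0.0
clock: 12.45
position: [657.2, 163.4, 199.0]
orientation: [-0.06, 0.998, 0.0, 0.0]
wrist_force: [-1.3, 0.1, 3.8]
width: -0.001
gripper_force: 1.8
clock: 12.65
position: [657.2, 163.5, 198.9]
orientation: [-0.06, 0.998, 0.0, 0.001]
wrist_force: [-2.3, -1.1, 6.4]
width: -0.0
gripper_force: 3.1
clock: 12.85
position: [657.3, 163.4, 198.9]
orientation: [-0.06, 0.998, 0.0, 0.001]
wrist_force: [-3.3, -1.0, 8.5]
width: 0.005
gripper_force: 4.2
```

The tag is flat at the predicted height (tips at 182) and resists. Now retreat and verify.

```bash
python3 -m handwheel '[[0,0,0.02,0,1],[0,0,0.04,0,1],[0,0,0.03,0,1],[-0.04,0.02,0,0,1],[-0.04,0.02,0,0,1],[-0.04,0.02,0,0,1],[-0.04,0.02,0,0,1],[-0.04,0.03,0,0,1],[-0.03,0.03,0,0,1],[-0.03,0.03,0,0,1]]'; python3 -m handwheel '[[-0.03,0.04,0,0,1],[-0.03,0.04,0,0,1],[-0.03,0.04,0,0,1],[-0.03,0.04,0,0,1],[-0.03,0.04,0,0,1],[0,0,0,0,1]]'
python3 - <<'E'
from h import *
ims=[]
for n in("top","scene"):
    c=camera(n);P=cloud(c);x,y,z=P[...,0],P[...,1],P[...,2];g=c["frame"].min(-1)
    d=(P[...,:2]-[599.7,50.5])@np.array([[.9928,-.1201],[.1201,.9928]])
    im=cv2.cvtColor(c["frame"],cv2.COLOR_RGB2BGR); im=im[150:260,185:345] if n=="top" else im[120:230,200:360]
    ims.append(cv2.resize(im,None,fx=3.6,fy=2.7*1.0,interpolation=cv2.INTER_CUBIC))
    for t,y0 in(("L",106),("R",-106)):
        m=(z>70)&(z<86)&(d[...,0]>-190)&(d[...,0]<-2+3)&(abs(d[...,1]-y0)<103)&(g>60)
        print(n,t,"rack dock",cv2.minAreaRect(d[m].astype(np.float32)))
        m=(z>168)&(z<260)&(abs(d[...,0]-30)<75)&(abs(d[...,1]-y0)<40)&(g>60)
        q=d[m];Z=P[m][:,2]
        for a in range(-35,95,15):
            k=(q[:,0]>=a)&(q[:,0]<a+15)
            if k.sum()>3: print("  ",a,k.sum(),np.median(Z[k]).round(1),end=";")
        print()
cv2.imwrite("pics/f.png",np.vstack(ims))
E
```

```text
clock: 13.85
position: [395.6, 334.2, 285.9]
orientation: [-0.06, 0.998, 0.0, 0.0]
wrist_force: [1.2, 0.3, -0.2]
width: 0.003
gripper_force: 0.0
clock: 14.45
position: [242.7, 537.2, 284.4]
orientation: [-0.064, 0.998, 0.0, -0.002]
wrist_force: [0.1, 0.9, -0.1]
width: -0.0
gripper_force: 0.0
top L rack dock ((-51.81953048706055, 103.90459442138672), (101.781005859375, 184.43807983398438), 0.1598929464817047)
   -5 55 174.1;   10 59 173.9;   25 74 182.0;   40 59 182.3;   55 65 182.0;   70 71 181.4;   85 17 181.3;
top R rack dock ((-101.572998046875, -104.56609344482422), (101.23556518554688, 184.07115173339844), 1.4414303302764893)
   -35 48 184.4;   -20 74 183.7;   -5 61 183.2;   10 61 181.9;   25 58 181.4;   40 57 173.8;   55 27 174.0;
scene L rack dock ((-52.89072799682617, 103.02155303955078), (187.94598388671875, 104.39064025878906), 89.9535903930664)
   -20 5 177.1;   -5 37 176.4;   10 41 174.8;   25 68 181.8;   40 43 182.6;   55 49 183.6;   70 47 182.9;   85 8 181.5;
scene R rack dock ((-100.63219451904297, -103.62142181396484), (108.38072967529297, 189.15444946289062), 1.8624346256256104)
   -35 54 185.5;   -20 62 185.0;   -5 45 183.4;   10 54 182.2;   25 41 182.7;   40 49 175.2;   55 21 175.1;
```

View pics/f.png

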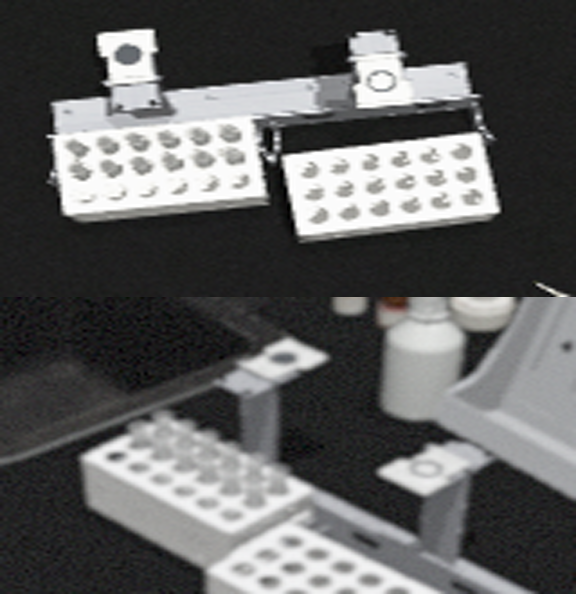

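The left rack is square on the stop (dock x ≈ -52 ± 1, 0.2°). Its tag lies flat with the solid disc up, and the right-hand rack and tag haven't moved.

```bash
python3 -c "
from cell import *
print(finish_job())"
```

```text
the job is handed in; nothing more can be done
None
```

The job is handed in after about 14.5 s on the robot clock: the loaded left rack stands square against the back stop and its tag lies flat with the solid disc up; the empty rack and the right tag have not moved, and for the first half of the flip I held the tag's side edges between the finger pads.

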